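# Pull out the vial drawer and hold its self-closing light lid open at 60 degrees

### The arm

A 6-joint arm with a two-finger parallel gripper is mounted at the origin on a cart in front of the work surface, level with it; the furniture and walls round the work are solid. World frame = base frame: x ahead of the robot, y to its left, z up, the work surface at z = 0. Lengths are in m, angles in rad, forces in N, time in s.
With the tool pointing down it reaches from about 0.25 to 0.775 m from the base axis. Payload 4 kg.
Tool frame: the origin (TCP) lies at the very end of the fingers, on their centre line; the grasp point (between the pads) lies 19 mm behind it; z points along the fingers, x is the direction in which the jaws open and shut, and the axes are right-handed (so a half turn about z gives the same grasp; the last joint's range is limited). The gripper opens to 94 mm and grips with 3 to 60 N. Pads are 16 mm wide; open, the fingers measure 119 mm over their backs; the gripper's body (75 mm by 177 mm) begins 78 mm behind the grasp point.
Start: joints at [1.235, 0.087, 1.371, -0, 1.684, -0.103], TCP at [0.127, 0.535, 0.206] pointing down, gripper open.
Joint ranges: [-3.1, 3.1], [-0.76, 2.03], [0.27, 2.55], [-1.08, 4.22], [0.17, 2.65], [-2.57, 2.57]. Speed limits (rad/s): [2.79, 2.79, 3.14, 3.14, 3.14, 3.14].

### API

Orientations are given as [roll, pitch, yaw] about the fixed x, y, z axes, in that order (R = Rz(yaw) Ry(pitch) Rx(roll)).
In Python, from bench import robot, cams, ticket gives the robot as it stands.
- The arm moves only by the tool jog_arm, never from a script. Its argument "series" is a list of rows, each an object of numbers: "x", "y", "z": the shift along the tool's x, y, z in m; "rx", "ry", "rz": the turn, a rotation vector about the tool's x, y, z in degrees. A call has 1 to 12 rows; each row shifts and turns the pose as measured when the row begins, along the tool's axes as they then stand; what a row does not reach is not made up. A row lasts 1/12 s, in which the tool goes at most 41.7 mm and 7.16 degrees, less where a joint would pass 70% of its speed; a pose out of reach is approached as far as the arm can. A call with a gripper value outside its range is refused whole. "claw" is the opening, from 0 (shut) to 1 (fully open), set as the call begins (left out, the last holds). The fingers move at their own pace and stop on an object; the grip force is fixed at half the most. Time passes only in rows, so rows that do not move let the fingers close. It gives the time, the measured TCP pose, the force and the opening at its end, in the units of the state.
- robot.get_obs(): the state, without advancing time (a new reading comes with each control period).
- cams.snapshot(name): name is "scene" or "top"; returns a dict with "img" (480x640x3 uint8, red, green, blue), "mtx" (3x3 intrinsics, pixels), "origin" and "attitude" of the camera in the world. Camera axes: x right, y down, z forward; pixel columns grow to the right and rows downward; lengths in m; the calibration is good to about 2 mm. A picture is of the moment at which its call begins. There is no depth.
- ticket.close_job(): hands the job in, once; it reports no verdict.
Trained networks look in a picture, given as the dict that the camera call returned (one of the last four; its "shot" number tells which), for a name from the list of things; names that differ only in an ending like _2 or _b are one class to them, and where a whole thing is asked for, a point or a joint stands for the part that bears it (a point fixed in the world has none). Each returns a list of dicts, best first, with "p" (0 to 1); they miss things now and then, are a little off and sometimes report something else, mostly with a low value. They report only what shows in the picture. A call takes as long as a camera call.
- cams.look_for(thing, picture): "bbox" ([left, top, width, height] in pixels, round what is visible of it).
The state is a dict: "time": time; "joint_positions": joint angles; "qvel": joint speeds; "joint_torque": joint torques, N m; "tool_pos": TCP position; "ee_rot": TCP orientation; "wrist_force": force on the tool from outside, world axes, zero at the start; "wrist_torque": the same for the moment, N m; "width": finger opening in m.
Only numpy, scipy, OpenCV 4.12 (cv2) and the standard library are available. Lean on these libraries where they do the work, as an engineer would, in place of code of your own. Each camera call takes 0.05 s, during which the arm holds its last target.

### The job

Pull the upper drawer of the small two-drawer bench cabinet all the way out to its stop; the vials in it stand under a sprung lid that drops shut when let go. Then lift that lid by its finger tab and hold it open at 60 degrees (give or take 8), with the drawer still fully out, so that a colleague can count the vials: finish while still holding the lid. Leave the lower drawer shut and the other things on the bench where they are.

Things in the scene. Friction and masses are not known exactly. Their poses are not given: they have to be found in the camera images.
- vial_cabinet: fixed grey sheet-steel bench cabinet, 176 deep, 180 wide, 172 mm high, two drawers one above the other. Origin: centre of its underside, on the bench; its x axis points from the front to the back, so the drawers slide out along its -x; y along its width, z up. Its front plane lies 88 mm from the origin along -x.
- upper_handle (a point): middle of the upper drawer's bow handle, moving with the drawer; axes as the cabinet's. Level round steel bar along y, 10 mm thick, straight for 80 mm, 142 mm above the bench, 30 mm below the cabinet's top; 31 mm free between it and the drawer front, which is 14 mm thick and ends 5 mm below the cabinet's top. The lower drawer's like bar is 92 mm below it.
- upper_drawer (a joint): how far the upper drawer is out, m: 0 shut, 0.110 at its stop. It may start up to 20 mm ajar. Friction about 5 N, it stays where it is left.
- lid_tab (a point): centre of the black upright finger tab on the lid, moving with the lid; axes as the cabinet's, lid shut. 14 mm wide (y), 26 long (x); its top is 11 mm above the centre, the lid sheet 18 below. Lid shut: centre 151 mm above the bench, 28 mm behind the drawer front's inner face (that front rises 16 mm above the centre). Gripped by its sides (along y), it can turn in the fingers as the lid swings.
- lid_hinge (a point): middle of the lid's hinge line (parallel to y) at the rear of the vials, moving with the drawer; axes as the cabinet's; 131.5 mm above the bench. Drawer at its stop: 14 mm in front of the cabinet's front plane. Lid shut, the lid tab's centre is at -68 mm x and +19.5 mm z from here; it turns about this line.
- lid (a joint): angle of the lid, rad: 0 shut (level), growing as its front edge swings up and back towards the cabinet; 60 degrees = 1.047; stop at 1.31. Aluminium sheet, 3 thick, 91 long, 148 mm wide, hinged at its rear edge, hidden in the cabinet while the drawer is shut. Weight and a spring close it: about 2 N at the tab. The cabinet is in its way unless the drawer is at its stop.
- lower_drawer (a joint): how far the lower drawer is out, m: 0 shut, as it must stay.
- carton_a: loose bystander: printed white vial carton, 50 x 106 x 43 mm, lying on the bench; origin under its centre.
- carton_b: loose bystander: another such carton, 50 x 106 x 43 mm, lying on top of the cabinet at the rear; origin under its centre.
- stapler: loose bystander: stapler, 36 x 133 x 45 mm, on the bench; origin under its centre.
- label_roll: loose bystander: roll of white labels standing on its end, 63 mm across, 50 mm high; origin under its centre.
- paper_tape: loose bystander: roll of paper tape lying flat, 92 mm across, 36 mm high; origin under its centre.
- marker: loose bystander: felt marker lying on the bench, 136 mm long, 17 mm thick; origin under its centre.

How it is judged:
By the outcome, as a careful person would: the job done as asked, in the order asked, and still so for the second after the job is handed in, while the arm keeps its last pose, push and grip.
It also fails if it takes over 51 s, if anything falls off the work surface, if the arm or the gripper's body presses on something with over 40 N, if the wrist force passes 120 N, or if a joint passes its speed limit or range.

## Working session

There is one attempt and no reset: what is moved stays moved. The work goes in short steps, Python scripts to look and compute and a tool call to move; the robot and the scene stay as the last step left them, time stands still between calls to the robot, and variables do not carry over. Pictures are saved under pics/ and viewed, and the job is handed in when it is done.

Besides the shell and the picture viewer there is one more tool, called as name(argument=value, ...), one argument or row to a line, values as JSON. jog_arm: Moves the arm, as the interface text tells. Its arguments: {"type":"object","properties":{"series":{"type":"array","items":{"type":"object","properties":{"x":{"type":"number"},"y":{"type":"number"},"z":{"type":"number"},"rx":{"type":"number"},"ry":{"type":"number"},"rz":{"type":"number"}}}},"claw":{"type":"number"}},"required":["series"]}

```bash
mkdir -p pics; ls
python3 - <<'E'
from bench import robot,cams,ticket
import cv2,numpy as np
np.set_printoptions(precision=4,suppress=True)
print(robot.get_obs())
for n in ("scene","top"):
    s=cams.snapshot(n); cv2.imwrite(f"pics/{n}0.png",s["img"][:,:,::-1])
    print(n,s["mtx"],s["origin"],s["attitude"],s["shot"])
    for t in ("vial_cabinet","upper_handle","carton_a","stapler","label_roll","paper_tape","marker","lid_tab"):
        print(t,[(d["bbox"],round(d["p"],2)) for d in cams.look_for(t,s)][:3])
E
```

```text
pics
{'time': 0.0, 'joint_positions': array([ 1.2349,  0.088 ,  1.3722, -0.    ,  1.6836, -0.1031]), 'qvel': array([-0.0001,  0.    , -0.0007,  0.0001, -0.001 ,  0.0012]), 'joint_torque': array([ -0.0001, -34.0181, -30.2424,   0.0718,   0.0331,  -0.0002]), 'tool_pos': array([0.1267, 0.5347, 0.2043]), 'ee_rot': array([-3.1414,  0.0022,  1.338 ]), 'wrist_force': array([-1.2157, -0.3938,  0.6676]), 'wrist_torque': array([ 0.0069, -0.0305, -0.0354]), 'width': 0.09384331459281336}
scene [[578.5201   0.     315.7288]
 [  0.     578.5201 243.8092]
 [  0.       0.       1.    ]] [ 0.0798 -0.6579  0.8129] [-2.2339  0.0088 -0.5893] 1
vial_cabinet [([236.1, 139.2, 117.9, 120.5], 0.59)]
upper_handle [([280.0, 178.9, 72.2, 60.8], 0.87)]
carton_a [([319.3, 365.4, 54.3, 65.0], 0.95), ([251.6, 133.5, 53.3, 39.6], 0.68)]
stapler [([407.4, 285.2, 60.0, 52.5], 0.71)]
label_roll []
paper_tape [([369.8, 321.5, 50.3, 49.7], 0.6)]
marker []
lid_tab []
top [[467.6721   0.     323.3472]
 [  0.     467.6721 238.0333]
 [  0.       0.       1.    ]] [0.4002 0.0954 1.1748] [-2.9732  0.0016 -1.5984] 2
vial_cabinet [([194.7, 169.6, 110.8, 94.0], 0.62)]
upper_handle [([274.9, 170.4, 26.5, 80.8], 0.57)]
carton_a [([199.8, 184.4, 29.8, 54.4], 0.71), ([419.2, 283.2, 42.9, 26.6], 0.66), ([274.7, 172.9, 28.5, 79.3], 0.31)]
stapler [([375.3, 180.2, 54.7, 21.5], 0.72)]
label_roll [([276.3, 172.0, 25.8, 81.0], 0.7), ([283.2, 195.2, 22.4, 62.1], 0.64), ([244.3, 278.5, 23.8, 25.4], 0.62)]
paper_tape [([399.0, 220.0, 36.6, 41.8], 0.97), ([273.7, 171.0, 27.6, 80.9], 0.63)]
marker [([214.4, 280.7, 6.2, 55.5], 0.67)]
lid_tab []
```

View pics/scene0.png

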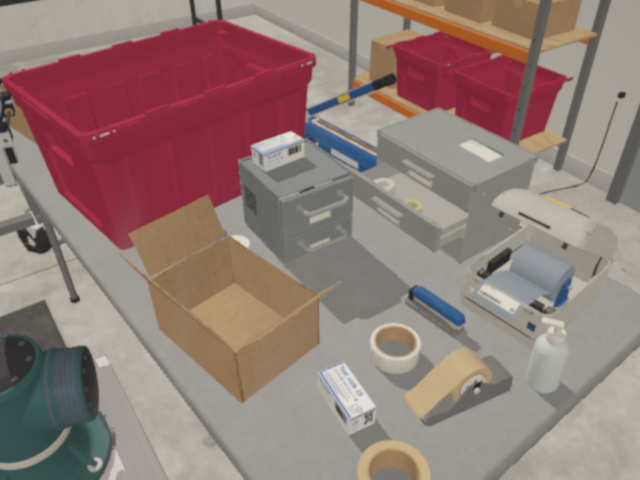

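View pics/top0.png

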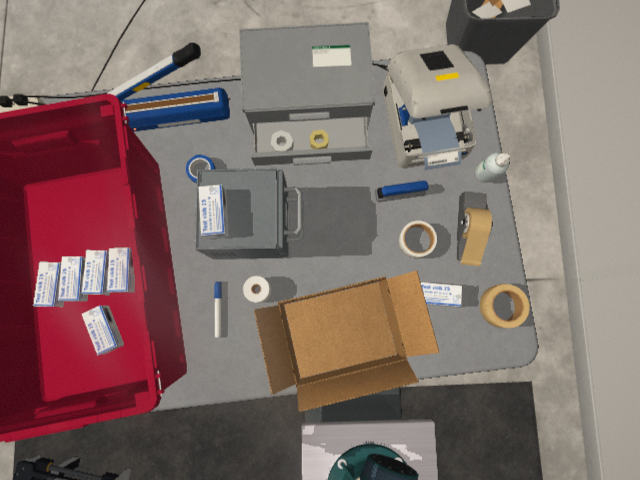

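Run:
```python
import cv2
a=cv2.imread("pics/scene0.png")[120:270,220:380]; cv2.imwrite("pics/s0z.png",cv2.resize(a,None,fx=5,fy=5)[:, :800][:600])
a=cv2.imread("pics/top0.png")[155:275,185:315]; cv2.imwrite("pics/t0z.png",cv2.resize(a,None,fx=5,fy=5))
```

```text
(no output)
```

View pics/s0z.png

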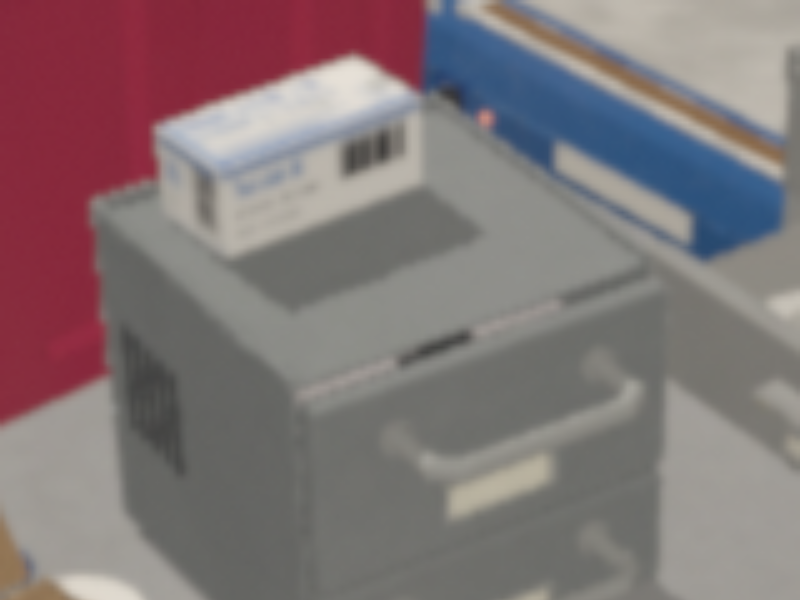

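View pics/t0z.png

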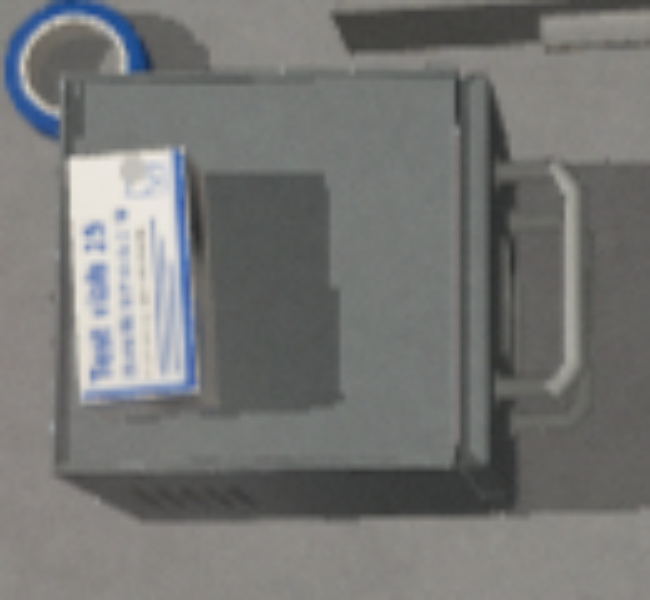

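```bash
cat > h.py <<'E'
import numpy as np,cv2
from scipy.spatial.transform import Rotation as R
from bench import robot,cams,ticket
np.set_printoptions(precision=4,suppress=True)
def proj(s,P):
    A=R.from_euler('xyz',s["attitude"]).as_matrix()
    c=(np.atleast_2d(P)-s["origin"])@A
    return c[:,:2]/c[:,2:]*s["mtx"][0,0]+s["mtx"][:2,2]
def back(s,px,z):
    A=R.from_euler('xyz',s["attitude"]).as_matrix()
    px=np.atleast_2d(px)
    d=np.c_[(px-s["mtx"][:2,2])/s["mtx"][0,0],np.ones(len(px))]@A.T
    t=(z-s["origin"][2])/d[:,2]
    return s["origin"]+d*t[:,None]
E
cat > a.py <<'E'
from h import *
t=cams.snapshot("top"); s=cams.snapshot("scene")
T=lambda l:np.array(l)/5+[185,155]-0.4
S=lambda l:np.array(l)/5+[220,120]-0.4
print("top corners (BL,FL,FR,BR)",back(t,T([(62,78),(460,72),(458,470),(58,470)]),.172))
print("handle outer edge mid/bar ends",back(t,T([(572,185),(572,375)]),.142))
print("front top inner/outer",back(t,T([(470,270),(496,270)]),.167))
print("scene corners FR(near cab) BR, BL?,FL",back(s,S([(300,392),(92,205),(655,272)]),.172))
print("scene bar",back(s,S([(440,462),(632,395)]),.142))
E
python3 a.py
```

```text
top corners (BL,FL,FR,BR) [[0.7319 0.3699 0.172 ]
 [0.7297 0.1923 0.172 ]
 [0.5503 0.1951 0.172 ]
 [0.5551 0.3685 0.172 ]]
handle outer edge mid/bar ends [[0.6846 0.1448 0.142 ]
 [0.5965 0.1464 0.142 ]]
front top inner/outer [[0.6402 0.1894 0.167 ]
 [0.6399 0.1779 0.167 ]]
scene corners FR(near cab) BR, BL?,FL [[0.5541 0.1922 0.172 ]
 [0.5553 0.3728 0.172 ]
 [0.7262 0.1858 0.172 ]]
scene bar [[0.5967 0.1557 0.142 ]
 [0.6897 0.1512 0.142 ]]
```

```bash
cat > ov.py <<'E'
from h import *
def model(p):
    x,y,yaw,d=p
    c,s_=np.cos(yaw),np.sin(yaw)
    W=lambda P:np.array([[x+c*a-s_*b,y+s_*a+c*b,z] for a,b,z in P])
    top=W([(-.088,.09,.172),(-.088,-.09,.172),(.088,-.09,.172),(.088,.09,.172),(-.088,.09,.172)])
    fr=W([(-.102-d,.09,.167),(-.102-d,-.09,.167),(-.102-d,-.09,.09),(-.102-d,.09,.09),(-.102-d,.09,.167)])
    bar=W([(-.138-d,.04,.142),(-.138-d,-.04,.142)])
    bar2=W([(-.138,.04,.05),(-.138,-.04,.05)])
    return [top,fr,bar,bar2]
def draw(s,p,roi,name,f=5):
    x0,y0,x1,y1=roi
    im=cv2.resize(s["img"][y0:y1,x0:x1,::-1],None,fx=f,fy=f,interpolation=cv2.INTER_CUBIC)
    for L,col in zip(model(p),[(0,0,255),(0,255,0),(255,0,255),(255,255,0)]):
        q=((proj(s,L)-[x0,y0]+.5)*f).astype(int)
        cv2.polylines(im,[q.reshape(-1,1,2)],False,col,1)
    cv2.imwrite(name,im)
E
python3 - <<'E'
from ov import *
p=(.6425,.281,np.deg2rad(89),.003)
draw(cams.snapshot("top"),p,(185,155,315,275),"pics/t1.png")
draw(cams.snapshot("scene"),p,(220,130,380,250),"pics/s1.png")
E
```

```text
(no output)
```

View pics/t1.png

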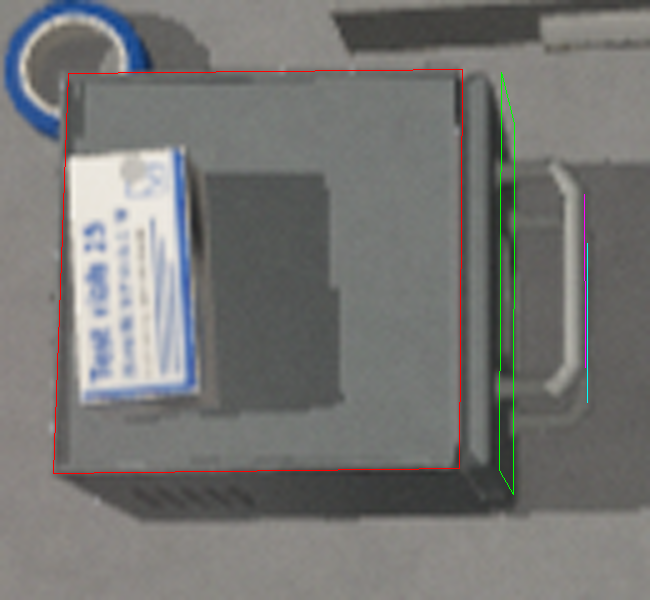

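View pics/s1.png

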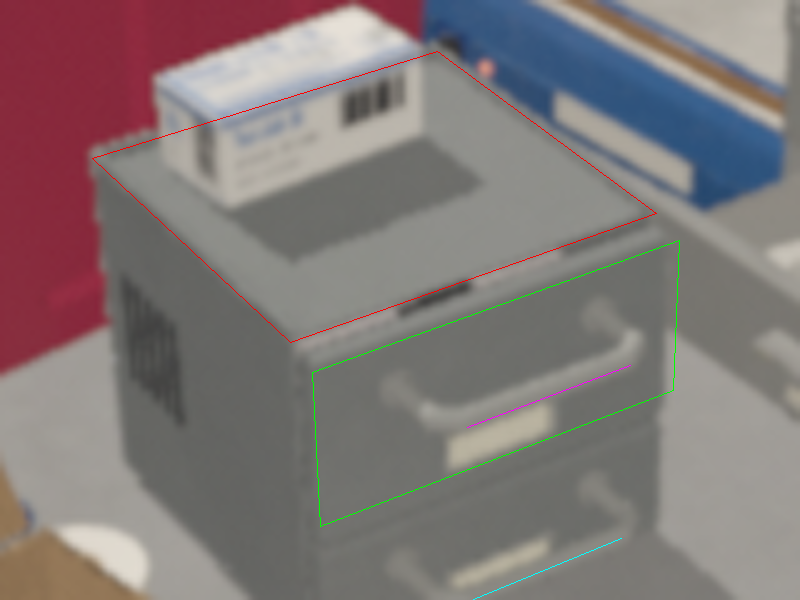

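Run:
```python
from h import *
from scipy.optimize import least_squares
t=cams.snapshot("top"); s=cams.snapshot("scene")
tp=np.array([572,280])/5+[185,155]-.5
for sz in [(532,378),(532,384)]:
    sp=np.array(sz)/5+[220,130]-.5
    f=lambda P:np.r_[proj(t,P)[0]-tp,proj(s,P)[0]-sp]
    r=least_squares(f,[.64,.14,.14]);print(r.x,r.fun)
# lower bar using y as upper; scene lower bar right corner vs upper
for a in [(632,340),(625,525)]:
    print(back(s,np.array(a)/5+[220,130]-.5,.142 if a[1]<400 else .05))
p2=lambda a:np.array(a)/5+[185,155]-.5
print(back(t,p2((545,165)),.142),back(t,p2((580,415)),.05))
```

```text
[0.6371 0.1463 0.149 ] [-0.3609  0.7531  0.7405 -0.1608]
[0.6376 0.1466 0.1457] [-0.4158  0.8678  0.8523 -0.185 ]
[[0.692  0.1547 0.142 ]]
[[0.6872 0.1496 0.05  ]]
[[0.6946 0.1571 0.142 ]] [[0.5942 0.1477 0.05  ]]
```

Run:
```python
from h import *
from scipy.optimize import least_squares
t=cams.snapshot("top"); s=cams.snapshot("scene")
def tri(tp,sp):
    f=lambda P:np.r_[proj(t,P)[0]-tp,proj(s,P)[0]-sp]
    r=least_squares(f,[.64,.14,.14]);return r.x,r.fun
print("bin near R",tri((160,395),(105,132)))
print("bin far R",tri((127,98),(314,65)))
print("box flap tip L", tri((257,310),(208,198)),tri((275,390),(133,240)))
print("box R flap", tri((417,272),(340,285)))
print(proj(t,robot.get_obs()["tool_pos"]),proj(s,robot.get_obs()["tool_pos"]))
print("label roll",back(t,(257,289),.05),"marker",back(t,(218,308),.0))
```

```text
bin near R (array([0.2835, 0.3858, 0.3154]), array([ 1.7563, -5.9295, -6.6115,  0.0068]))
bin far R (array([0.8418, 0.4829, 0.2932]), array([-1.3043,  2.6104,  3.4111, -0.8204]))
box flap tip L (array([0.4197, 0.2331, 0.2001]), array([ 0.0661, -0.1724, -0.1716,  0.0181])) (array([0.2577, 0.1991, 0.1905]), array([-0.1283,  0.3976,  0.3683, -0.0122]))
box R flap (array([ 0.4901, -0.1033,  0.1904]), array([ 0.1619, -0.3401, -0.2796,  0.0597]))
[[101.7541 466.5316]] [[ 12.3862 173.2974]]
label roll [[0.472  0.2543 0.05  ]] marker [[0.4308 0.3585 0.    ]]
```

jog_arm(
  series=[
    {"z":-0.04},
    {"z":-0.04},
    {"z":-0.04},
    {"z":-0.04},
    {"z":-0.04},
    {"z":-0.01},
  ],
  claw=0.33,
)

```text
invalid input
```

jog_arm(
  series=[
    {"x":0,"y":0,"z":-0.04,"rx":0,"ry":0,"rz":0},
    {"x":0,"y":0,"z":-0.04,"rx":0,"ry":0,"rz":0},
    {"x":0,"y":0,"z":-0.04,"rx":0,"ry":0,"rz":0},
    {"x":0,"y":0,"z":-0.04,"rx":0,"ry":0,"rz":0},
    {"x":0,"y":0,"z":-0.04,"rx":0,"ry":0,"rz":0},
  ],
  claw=0.33,
)

```text
time: 1.72
tool_pos: [0.1249, 0.5296, 0.3924]
ee_rot: [-3.137, 0.041, 1.338]
wrist_force: [0.3, 1.1, 0.9]
width: 0.0641
```

jog_arm(
  series=[
    {"x":-0.0155,"y":0.036,"z":0,"rx":0,"ry":0,"rz":0},
    {"x":-0.0155,"y":0.036,"z":0,"rx":0,"ry":0,"rz":0},
    {"x":-0.0155,"y":0.036,"z":0,"rx":0,"ry":0,"rz":0},
    {"x":-0.0155,"y":0.036,"z":0,"rx":0,"ry":0,"rz":0},
    {"x":-0.0155,"y":0.036,"z":0,"rx":0,"ry":0,"rz":0},
    {"x":-0.0155,"y":0.036,"z":0,"rx":0,"ry":0,"rz":0},
    {"x":-0.0155,"y":0.036,"z":0,"rx":0,"ry":0,"rz":0},
    {"x":-0.0155,"y":0.036,"z":0,"rx":0,"ry":0,"rz":0},
    {"x":-0.0155,"y":0.036,"z":0,"rx":0,"ry":0,"rz":0},
    {"x":-0.0155,"y":0.036,"z":0,"rx":0,"ry":0,"rz":0},
  ],
)

```text
time: 2.55
tool_pos: [0.449, 0.2969, 0.4116]
ee_rot: [3.139, 0.009, 1.358]
wrist_force: [0.8, 0.0, -0.7]
width: 0.0313
```

```bash
cat > go.py <<'E'
# go.py x y z yaw_deg [tilt]: tool-frame shift/rot to reach target with tool pointing down
import sys
from h import *
o=robot.get_obs(); a=[float(v) for v in sys.argv[1:]]
Rc=R.from_euler('xyz',o["ee_rot"]); Rt=R.from_euler('xyz',[180,0,a[3]],degrees=True)
print("t",o["time"],"pos",o["tool_pos"],"F",o["wrist_force"],"w",o["width"],"q",o["joint_positions"])
print("shift mm",Rc.inv().apply(np.array(a[:3])-o["tool_pos"])*1e3,"rot deg",np.rad2deg((Rc.inv()*Rt).as_rotvec()))
E
python3 go.py .640 .147 .30 89
```

```text
t 2.55 pos [0.449  0.2969 0.4116] F [ 0.7523  0.0066 -0.6822] w 0.03133471380405197 q [ 0.4847  0.1208  0.9238 -0.0102  2.1004 -0.8782]
shift mm [-105.1576  218.0125  113.238 ] rot deg [  0.1218   0.5274 -11.2084]
```

jog_arm(
  series=[
    {"x":-0.015,"y":0.031,"z":0.016,"rx":0,"ry":0,"rz":-1.6},
    {"x":-0.015,"y":0.031,"z":0.016,"rx":0,"ry":0,"rz":-1.6},
    {"x":-0.015,"y":0.031,"z":0.016,"rx":0,"ry":0,"rz":-1.6},
    {"x":-0.015,"y":0.031,"z":0.016,"rx":0,"ry":0,"rz":-1.6},
    {"x":-0.015,"y":0.031,"z":0.016,"rx":0,"ry":0,"rz":-1.6},
    {"x":-0.015,"y":0.031,"z":0.016,"rx":0,"ry":0,"rz":-1.6},
    {"x":-0.015,"y":0.031,"z":0.016,"rx":0,"ry":0,"rz":-1.6},
    {"x":0,"y":0,"z":0,"rx":0,"ry":0,"rz":0},
  ],
)

```text
time: 3.22
tool_pos: [0.6657, 0.1496, 0.2957]
ee_rot: [3.137, 0.008, 1.553]
wrist_force: [0.2, -0.5, -2.0]
width: 0.0312
```

```bash
python3 go.py .640 .147 .23 89
```

```text
t 3.2167 pos [0.6657 0.1496 0.2957] F [ 0.1734 -0.466  -1.9501] w 0.031202268347913273 q [ 0.1424  0.402   0.8114 -0.009   1.9252 -1.4136]
shift mm [ -2.5325 -25.8943  65.6177] rot deg [ 0.2446  0.4529 -0.031 ]
```

jog_arm(
  series=[
    {"x":-0.002,"y":-0.013,"z":0.035,"rx":0.2,"ry":0.4,"rz":0},
    {"x":-0.001,"y":-0.013,"z":0.035,"rx":0,"ry":0,"rz":0},
    {"x":0,"y":0,"z":0.035,"rx":0,"ry":0,"rz":0},
    {"x":0,"y":0,"z":0.01,"rx":0,"ry":0,"rz":0},
  ],
)

```text
time: 3.55
tool_pos: [0.6437, 0.1452, 0.1816]
ee_rot: [3.136, -0.001, 1.547]
wrist_force: [-0.8, 0.4, -1.3]
width: 0.0307
```

```bash
python3 go.py .640 .147 .123 89
python3 - <<'E'
from h import *
for n,(x0,y0,x1,y1) in (("top",(225,155,355,275)),("scene",(240,110,400,230))):
    s=cams.snapshot(n); cv2.imwrite(f"pics/{n}2.png",cv2.resize(s["img"][y0:y1,x0:x1,::-1],None,fx=5,fy=5,interpolation=cv2.INTER_CUBIC))
E
```

```text
t 3.55 pos [0.6437 0.1452 0.1816] F [-0.8084  0.3855 -1.2697] w 0.030701213964813415 q [ 0.1361  0.3347  1.1246 -0.0001  1.6765 -1.411 ]
shift mm [ 1.6299 -4.0769 58.5546] rot deg [ 0.3296 -0.0491 -0.3614]
```

View pics/top2.png

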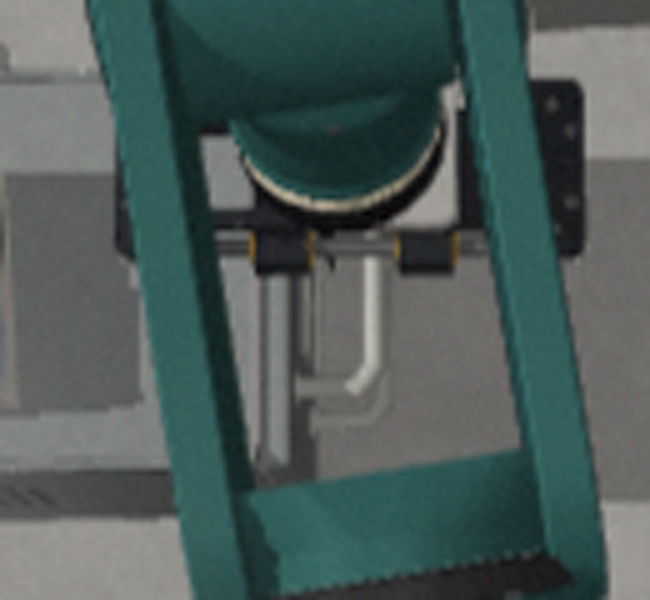

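View pics/scene2.png

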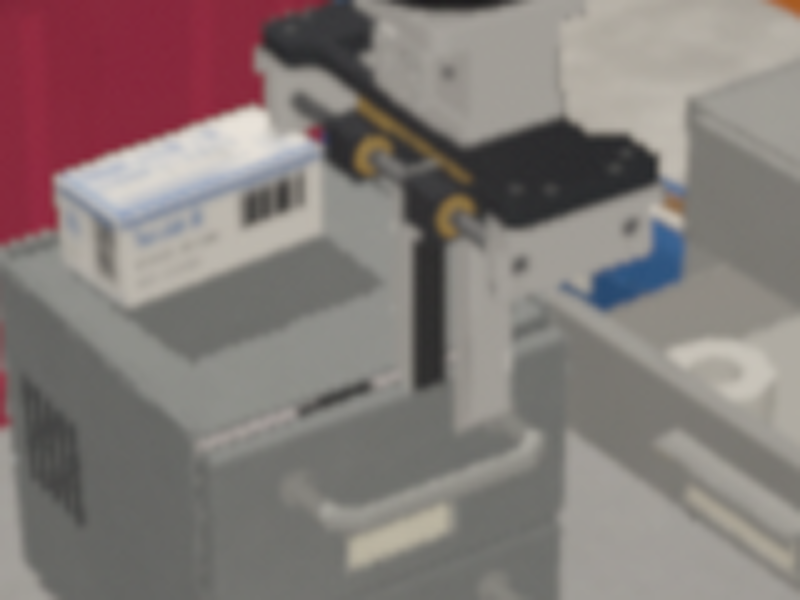

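Run:
```python
from h import *
s=cams.snapshot("scene"); o=robot.get_obs(); Rc=R.from_euler('xyz',o["ee_rot"])
for dx in (-.0153,-.0278,.0153,.0278):
  for dy in (-.008,.008):
    P=o["tool_pos"]+Rc.apply([dx,dy,0]); print(dx,dy,(proj(s,P)[0]-[240,110]+.5)*5)
for y in (.142,.147,.152): print(y,(proj(s,[.64,y,.142])[0]-[240,110]+.5)*5,(proj(s,[.64+.03,y,.142])[0]-[240,110]+.5)*5)
```

```text
-0.0153 -0.008 [460.6062 411.3374]
-0.0153 0.008 [494.0444 398.8201]
-0.0278 -0.008 [478.2472 425.891 ]
-0.0278 0.008 [511.8281 413.1994]
0.0153 -0.008 [418.4848 376.5877]
0.0153 0.008 [451.5763 364.4819]
0.0278 -0.008 [401.6992 362.7398]
0.0278 0.008 [434.6502 350.7961]
0.142 [447.4671 494.0247] [507.0982 470.6981]
0.147 [440.5035 488.3215] [500.0465 465.1208]
0.152 [433.5786 482.6498] [493.0334 459.574 ]
```

Run:
```python
from h import *
s=cams.snapshot("top"); o=robot.get_obs(); Rc=R.from_euler('xyz',o["ee_rot"])
for z in (-.08,-.09,-.1,-.11): print(z,(proj(s,o["tool_pos"]+Rc.apply([0,0,z]))[0]-[225,155]+.5)*5)
for y in (.143,.147,.152): print(y,(proj(s,[.64,y,.142])[0]-[225,155]+.5)*5)
```

```text
-0.08 [354.2251 192.9394]
-0.09 [352.7634 186.7695]
-0.1 [351.27   180.4658]
-0.11 [349.7439 174.0239]
0.143 [378.2448 280.8059]
0.147 [369.4079 281.0474]
0.152 [358.3614 281.3493]
```

jog_arm(
  series=[
    {"x":0.003,"y":-0.003,"z":0.02,"rx":0.3,"ry":0,"rz":-0.3},
    {"x":0,"y":0,"z":0.02,"rx":0,"ry":0,"rz":0},
    {"x":0,"y":0,"z":0.01,"rx":0,"ry":0,"rz":0},
    {"x":0,"y":0,"z":0.007,"rx":0,"ry":0,"rz":0},
    {"x":0,"y":0,"z":0,"rx":0,"ry":0,"rz":0},
  ],
)

```text
time: 4.17
tool_pos: [0.6555, 0.1523, 0.1518]
ee_rot: [3.096, -0.008, 1.555]
wrist_force: [0.9, -0.4, -0.8]
width: 0.0313
```

```bash
python3 go.py .640 .148 .123 89
```

```text
t 4.1667 pos [0.6555 0.1523 0.1518] F [ 0.8763 -0.3844 -0.7602] w 0.03134523684143803 q [ 0.1436  0.3402  1.1771  0.0009  1.578  -1.4113]
shift mm [ -4.7366 -16.6856  28.02  ] rot deg [ 2.6097 -0.4722  0.088 ]
```

jog_arm(
  series=[
    {"x":-0.0045,"y":-0.017,"z":0,"rx":2.6,"ry":-0.5,"rz":0},
    {"x":0,"y":0,"z":0,"rx":0,"ry":0,"rz":0},
  ],
)

```text
time: 4.33
tool_pos: [0.6397, 0.1484, 0.1547]
ee_rot: [3.137, -0.0, 1.555]
wrist_force: [0.9, 0.5, -0.3]
width: 0.0312
```

```bash
python3 go.py .640 .148 .123 89
```

```text
t 4.3333 pos [0.6397 0.1484 0.1547] F [ 0.8876  0.5009 -0.2913] w 0.03121831852692172 q [ 0.1419  0.3357  1.1764 -0.0006  1.6253 -1.4132]
shift mm [-0.3617  0.1687 31.7113] rot deg [ 0.2454 -0.0046  0.0989]
```

jog_arm(
  series=[
    {"x":0,"y":0,"z":0.011,"rx":0.2,"ry":0,"rz":0},
    {"x":0,"y":0,"z":0.011,"rx":0.2,"ry":0,"rz":0},
    {"x":0,"y":0,"z":0.008,"rx":0.2,"ry":0,"rz":0},
  ],
)

```text
time: 4.58
tool_pos: [0.6444, 0.1492, 0.1297]
ee_rot: [3.134, -0.003, 1.555]
wrist_force: [-0.0, 0.3, -0.9]
width: 0.031
```

```bash
python3 go.py .640 .148 .123 89
```

```text
t 4.5833 pos [0.6444 0.1492 0.1297] F [-0.0032  0.3198 -0.8912] w 0.030994213832784393 q [ 0.1411  0.3522  1.2046  0.0014  1.5764 -1.4139]
shift mm [-1.29   -4.4364  6.6595] rot deg [ 0.4616 -0.1527  0.0993]
```

Good: no contact. Last bit, then close.

jog_arm(
  series=[
    {"x":-0.001,"y":-0.004,"z":0.006,"rx":0.5,"ry":0,"rz":0},
    {"x":0,"y":0,"z":0,"rx":0,"ry":0,"rz":0},
  ],
)

```text
time: 4.75
tool_pos: [0.6392, 0.148, 0.1196]
ee_rot: [-3.136, -0.002, 1.555]
wrist_force: [-0.4, -0.5, 0.2]
width: 0.0309
```

jog_arm(
  series=[
    {"x":0,"y":0,"z":0,"rx":0,"ry":0,"rz":0},
    {"x":0,"y":0,"z":0,"rx":0,"ry":0,"rz":0},
    {"x":0,"y":0,"z":0,"rx":0,"ry":0,"rz":0},
    {"x":0,"y":0,"z":0,"rx":0,"ry":0,"rz":0},
    {"x":0,"y":0,"z":0,"rx":0,"ry":0,"rz":0},
  ],
  claw=0,
)

```text
time: 5.17
tool_pos: [0.6386, 0.1456, 0.1178]
ee_rot: [-3.133, 0.002, 1.554]
wrist_force: [0.1, 1.9, -0.9]
width: 0.0091
```

```bash
python3 go.py .640 .040 .123 89
```

```text
t 5.1667 pos [0.6386 0.1456 0.1178] F [ 0.1003  1.9387 -0.8787] w 0.00907887785925935 q [ 0.1382  0.3567  1.2226 -0.0009  1.5713 -1.4154]
shift mm [-105.6076    3.2123   -5.0076] rot deg [-0.5032  0.133   0.0158]
```

jog_arm(
  series=[
    {"x":-0.01,"y":0,"z":0,"rx":0,"ry":0,"rz":0},
    {"x":-0.012,"y":0,"z":0,"rx":0,"ry":0,"rz":0},
    {"x":-0.012,"y":0,"z":0,"rx":0,"ry":0,"rz":0},
    {"x":-0.012,"y":0,"z":0,"rx":0,"ry":0,"rz":0},
    {"x":-0.012,"y":0,"z":0,"rx":0,"ry":0,"rz":0},
    {"x":-0.012,"y":0,"z":0,"rx":0,"ry":0,"rz":0},
  ],
)

```text
time: 5.67
tool_pos: [0.6381, 0.0956, 0.1177]
ee_rot: [-3.137, -0.036, 1.569]
wrist_force: [-0.6, 5.9, -0.5]
width: 0.0087
```

```bash
python3 go.py .637 .040 .123 89
```

```text
t 5.6667 pos [0.6381 0.0956 0.1177] F [-0.6406  5.8614 -0.4559] w 0.008741179062786354 q [ 0.0412  0.3277  1.2609  0.0359  1.5558 -1.5283]
shift mm [-55.3427  -1.0075  -7.2359] rot deg [-0.2601 -2.046   0.8958]
```

jog_arm(
  series=[
    {"x":-0.012,"y":0,"z":0,"rx":0,"ry":-1,"rz":0.4},
    {"x":-0.012,"y":0,"z":0,"rx":0,"ry":-1,"rz":0.4},
    {"x":-0.012,"y":0,"z":0,"rx":0,"ry":0,"rz":0},
    {"x":-0.01,"y":0,"z":0,"rx":0,"ry":0,"rz":0},
  ],
)

```text
time: 6.0
tool_pos: [0.6378, 0.0607, 0.1178]
ee_rot: [-3.14, -0.023, 1.562]
wrist_force: [-0.3, 6.0, -0.2]
width: 0.0088
```

```bash
python3 go.py .637 .036 .120 89
```

```text
t 6.0 pos [0.6378 0.0607 0.1178] F [-0.2511  5.9621 -0.2408] w 0.008817823110122084 q [-0.0065  0.318   1.273   0.0235  1.5525 -1.5693]
shift mm [-24.657   -0.56    -2.8276] rot deg [-0.1214 -1.3456  0.5154]
```

jog_arm(
  series=[
    {"x":-0.01,"y":0,"z":0,"rx":0,"ry":-0.7,"rz":0.3},
    {"x":-0.01,"y":0,"z":0,"rx":0,"ry":-0.7,"rz":0.2},
    {"x":-0.008,"y":0,"z":0,"rx":0,"ry":0,"rz":0},
  ],
)

```text
time: 6.25
tool_pos: [0.6376, 0.0409, 0.1177]
ee_rot: [-3.141, -0.016, 1.559]
wrist_force: [0.2, 5.9, -2.1]
width: 0.0093
```

```bash
python3 go.py .637 .036 .120 89
```

```text
t 6.25 pos [0.6376 0.0409 0.1177] F [ 0.1791  5.8755 -2.074 ] w 0.009343487900133216 q [-0.0333  0.3139  1.2782  0.0157  1.5505 -1.5924]
shift mm [-4.8466 -0.4964 -2.3621] rot deg [-0.0414 -0.9003  0.3117]
```

jog_arm(
  series=[
    {"x":-0.006,"y":0,"z":0,"rx":0,"ry":-0.4,"rz":0.2},
    {"x":-0.005,"y":0,"z":0,"rx":0,"ry":0,"rz":0},
  ],
)

```text
time: 6.42
tool_pos: [0.6375, 0.0361, 0.1177]
ee_rot: [3.141, -0.022, 1.558]
wrist_force: [0.9, 14.9, -1.8]
width: 0.0092
```

```bash
python3 go.py .637 .036 .120 89
```

```text
t 6.4167 pos [0.6375 0.0361 0.1177] F [ 0.9312 14.9084 -1.8135] w 0.009226389735567624 q [-0.0441  0.3125  1.2802  0.0215  1.5495 -1.603 ]
shift mm [-0.0423 -0.534  -2.2827] rot deg [ 0.0065 -1.232   0.2935]
```

Force rose to 15 N: likely the stop. One more small pull to confirm.

jog_arm(
  series=[
    {"x":-0.005,"y":0,"z":0,"rx":0,"ry":0,"rz":0},
    {"x":-0.005,"y":0,"z":0,"rx":0,"ry":0,"rz":0},
  ],
)

```text
time: 6.58
tool_pos: [0.6376, 0.0366, 0.1177]
ee_rot: [3.14, -0.041, 1.564]
wrist_force: [0.1, 11.6, -0.5]
width: 0.0094
```

```bash
python3 go.py .637 .036 .120 89
```

```text
t 6.5833 pos [0.6376 0.0366 0.1177] F [ 0.1427 11.5574 -0.5306] w 0.009430678069844373 q [-0.054   0.3112  1.2822  0.041   1.5489 -1.6193]
shift mm [-0.5069 -0.5513 -2.3096] rot deg [ 0.0581 -2.3487  0.6342]
```

jog_arm(
  series=[
    {"x":0,"y":0,"z":0,"rx":0,"ry":-1,"rz":0.3},
    {"x":0,"y":0,"z":0,"rx":0,"ry":-1,"rz":0.3},
    {"x":0,"y":0,"z":0,"rx":0,"ry":0,"rz":0},
    {"x":0,"y":0,"z":0,"rx":0,"ry":0,"rz":0},
  ],
  claw=0.33,
)

```text
time: 6.92
tool_pos: [0.6383, 0.0371, 0.1189]
ee_rot: [3.138, -0.003, 1.554]
wrist_force: [-0.0, -0.1, 0.6]
width: 0.0298
```

```bash
python3 go.py .637 .036 .220 89
```

```text
t 6.9167 pos [0.6383 0.0371 0.1189] F [-0.0318 -0.0662  0.5771] w 0.02980253882908204 q [-0.0324  0.3117  1.2786  0.0032  1.5476 -1.5868]
shift mm [  -0.7915   -0.8693 -101.072 ] rot deg [ 0.2149 -0.1807  0.0575]
```

jog_arm(
  series=[
    {"x":0,"y":0,"z":-0.015,"rx":0,"ry":0,"rz":0},
    {"x":0,"y":0,"z":-0.02,"rx":0,"ry":0,"rz":0},
    {"x":0,"y":0,"z":-0.02,"rx":0,"ry":0,"rz":0},
    {"x":0,"y":0,"z":-0.03,"rx":0,"ry":0,"rz":0},
    {"x":0,"y":0,"z":-0.03,"rx":0,"ry":0,"rz":0},
    {"x":-0.03,"y":0,"z":-0.02,"rx":0,"ry":0,"rz":3},
    {"x":-0.03,"y":0,"z":0,"rx":0,"ry":0,"rz":7},
    {"x":-0.03,"y":0,"z":0,"rx":0,"ry":0,"rz":7},
    {"x":-0.03,"y":0,"z":0,"rx":0,"ry":0,"rz":7},
    {"x":-0.02,"y":0,"z":0,"rx":0,"ry":0,"rz":7},
  ],
)

```text
time: 7.75
tool_pos: [0.6115, -0.1052, 0.2619]
ee_rot: [3.133, 0.002, 1.0]
wrist_force: [-0.3, -0.1, -0.0]
width: 0.031
```

```bash
python3 go.py .637 .1145 .250 0
python3 - <<'E'
from h import *
for n,(x0,y0,x1,y1) in (("top",(185,155,345,275)),("scene",(240,140,400,260))):
    s=cams.snapshot(n); cv2.imwrite(f"pics/{n}3.png",cv2.resize(s["img"][y0:y1,x0:x1,::-1],None,fx=5,fy=5,interpolation=cv2.INTER_CUBIC))
    print([(d["bbox"],round(d["p"],2)) for d in cams.look_for("lid_tab",s)][:3])
    tab=[.637,.1145,.162]; print(proj(s,tab),(proj(s,tab)-[x0,y0]+.5)*5)
E
```

```text
t 7.75 pos [ 0.6115 -0.1052  0.2619] F [-0.3063 -0.135  -0.0074] w 0.031030075976712968 q [-0.2593  0.2383  1.0873 -0.0044  1.8081 -1.2602]
shift mm [198.6745 -97.4279  10.7124] rot deg [ 0.5115 -0.1655 57.2866]
[([284.5, 181.5, 44.4, 63.9], 0.72)]
[[312.5563 209.5991]] [[640.2817 275.4957]]
[([289.5, 191.5, 74.3, 41.5], 0.69)]
[[335.7005 206.9496]] [[481.0025 337.248 ]]
```

View pics/top3.png

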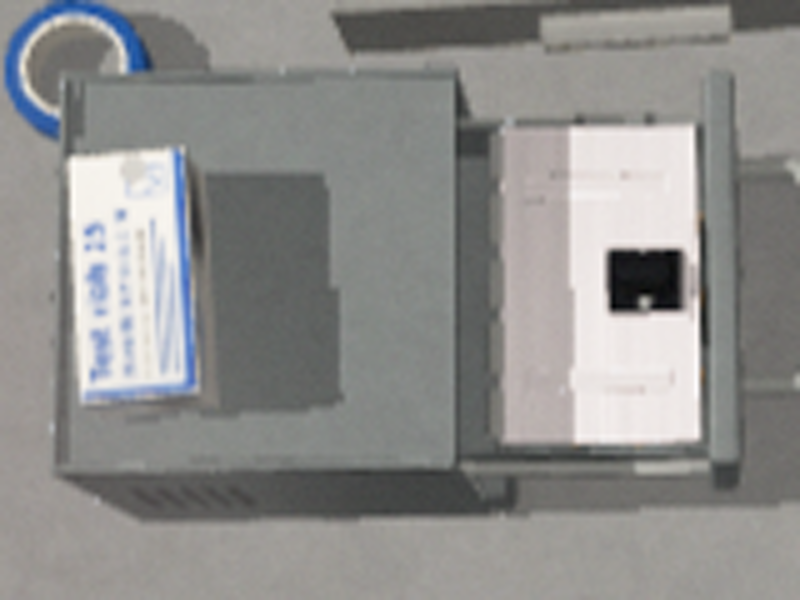

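View pics/scene3.png

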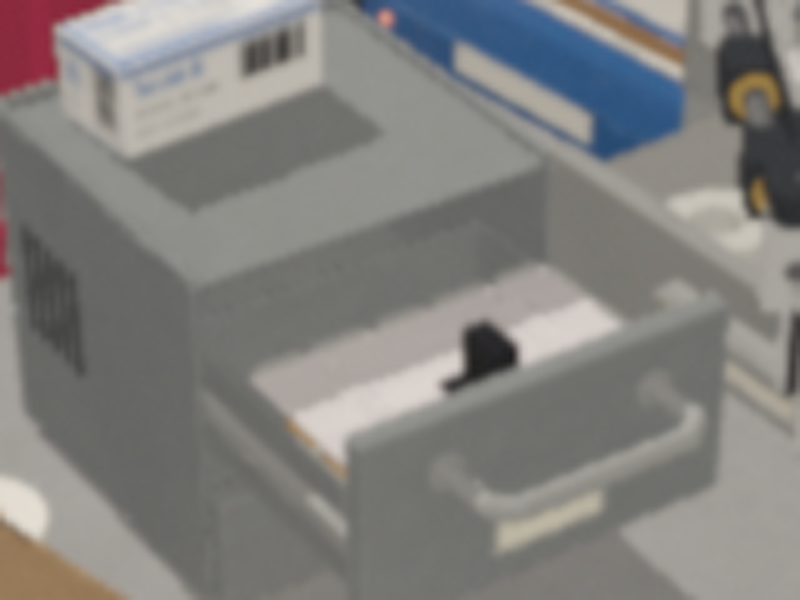

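jog_arm(
  series=[
    {"x":0.02,"y":-0.01,"z":0,"rx":0,"ry":0,"rz":6.5},
    {"x":0.02,"y":-0.01,"z":0,"rx":0,"ry":0,"rz":6.5},
    {"x":0.02,"y":-0.015,"z":0,"rx":0,"ry":0,"rz":6.5},
    {"x":0.02,"y":-0.02,"z":0,"rx":0,"ry":0,"rz":6.5},
    {"x":0.015,"y":-0.02,"z":0,"rx":0,"ry":0,"rz":6.5},
    {"x":0.01,"y":-0.02,"z":0,"rx":0,"ry":0,"rz":6.5},
    {"x":0.005,"y":-0.02,"z":0,"rx":0,"ry":0,"rz":6.5},
    {"x":0,"y":-0.02,"z":0,"rx":0,"ry":0,"rz":6.5},
    {"x":0,"y":-0.01,"z":0,"rx":0,"ry":0,"rz":5},
    {"x":0,"y":0,"z":0,"rx":0,"ry":0,"rz":0},
  ],
  claw=0.4,
)

```text
time: 8.78
tool_pos: [0.624, 0.1143, 0.2568]
ee_rot: [3.141, -0.002, -0.003]
wrist_force: [-0.0, -0.0, -0.0]
width: 0.0375
```

```bash
python3 go.py .639 .1125 .200 -1
```

```text
t 8.7833 pos [0.624  0.1143 0.2568] F [-0.0315 -0.0298 -0.0498] w 0.03752043722595494 q [ 0.0921  0.275   1.0525 -0.0006  1.8124  0.0946]
shift mm [14.9338  1.7005 56.7995] rot deg [ 0.0206 -0.099   0.8488]
```

jog_arm(
  series=[
    {"x":0.015,"y":0.002,"z":0.015,"rx":0,"ry":0,"rz":0.8},
    {"x":0,"y":0,"z":0.02,"rx":0,"ry":0,"rz":0},
    {"x":0,"y":0,"z":0.015,"rx":0,"ry":0,"rz":0},
    {"x":0,"y":0,"z":0,"rx":0,"ry":0,"rz":0},
  ],
)

```text
time: 9.12
tool_pos: [0.6402, 0.1174, 0.2065]
ee_rot: [3.141, -0.006, 0.006]
wrist_force: [-1.0, 0.3, -0.3]
width: 0.0375
```

```bash
python3 go.py .639 .1125 .140 -1
python3 - <<'E'
from h import *
for n,(x0,y0,x1,y1) in (("scene",(260,130,390,250)),):
    s=cams.snapshot(n); cv2.imwrite(f"pics/{n}4.png",cv2.resize(s["img"][y0:y1,x0:x1,::-1],None,fx=5,fy=5,interpolation=cv2.INTER_CUBIC))
E
```

```text
t 9.1167 pos [0.6402 0.1174 0.2065] F [-1.0074  0.267  -0.2631] w 0.03750833952269932 q [ 0.0948  0.3106  1.1065 -0.0009  1.719   0.0885]
shift mm [-1.631   4.8446 66.515 ] rot deg [ 0.0203 -0.3193  1.3509]
```

View pics/scene4.png

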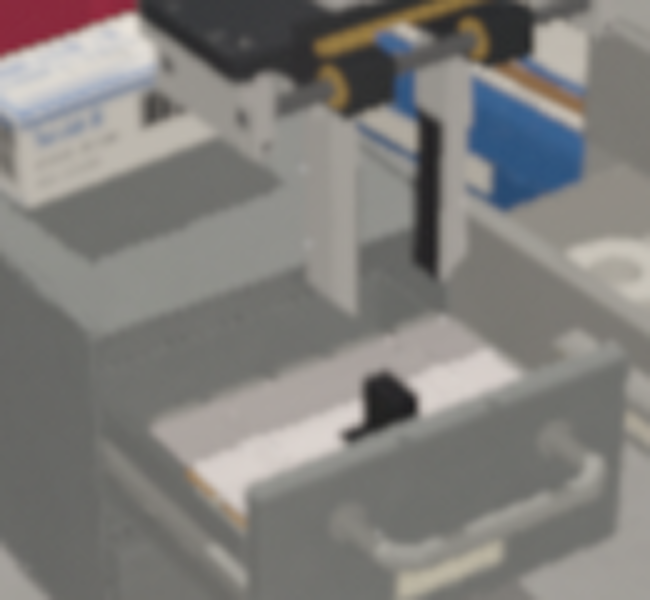

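jog_arm(
  series=[
    {"x":-0.001,"y":0.005,"z":0.01,"rx":0,"ry":0,"rz":1.3},
    {"x":0,"y":0,"z":0.012,"rx":0,"ry":0,"rz":0},
    {"x":0,"y":0,"z":0.012,"rx":0,"ry":0,"rz":0},
    {"x":0,"y":0,"z":0,"rx":0,"ry":0,"rz":0},
  ],
)

```text
time: 9.5
tool_pos: [0.6416, 0.1129, 0.1764]
ee_rot: [-3.141, -0.013, -0.01]
wrist_force: [-0.1, 0.1, -1.0]
width: 0.0374
```

```bash
python3 go.py .639 .1125 .140 -1
```

```text
t 9.5 pos [0.6416 0.1129 0.1764] F [-0.0941  0.0851 -0.9507] w 0.03737841865313475 q [ 0.0876  0.3106  1.1658 -0.0007  1.6518  0.0978]
shift mm [-3.0434  0.4682 36.337 ] rot deg [-0.0361 -0.766   0.4156]
```

jog_arm(
  series=[
    {"x":-0.003,"y":0.001,"z":0.01,"rx":0,"ry":-0.8,"rz":0.4},
    {"x":-0.001,"y":0,"z":0.01,"rx":0,"ry":0,"rz":0},
    {"x":0,"y":0,"z":0.009,"rx":0,"ry":-0.2,"rz":0},
    {"x":0,"y":0,"z":0,"rx":0,"ry":0,"rz":0},
  ],
)

```text
time: 9.83
tool_pos: [0.6378, 0.1121, 0.1459]
ee_rot: [-3.141, 0.004, -0.016]
wrist_force: [-0.5, -0.3, -0.3]
width: 0.038
```

```bash
python3 go.py .639 .1125 .140 -1
```

```text
t 9.8333 pos [0.6378 0.1121 0.1459] F [-0.4897 -0.3058 -0.3309] w 0.03795579559262687 q [0.0857 0.3243 1.2085 0.0014 1.6124 0.1016]
shift mm [ 1.2168 -0.4142  5.9207] rot deg [-0.0577  0.2163  0.0906]
```

jog_arm(
  series=[
    {"x":0.001,"y":0,"z":0.005,"rx":0,"ry":0.2,"rz":0},
    {"x":0,"y":0,"z":0,"rx":0,"ry":0,"rz":0},
  ],
)

```text
time: 10.0
tool_pos: [0.6386, 0.1121, 0.1396]
ee_rot: [-3.141, 0.001, -0.016]
wrist_force: [0.6, -0.1, -1.5]
width: 0.0376
```

```bash
python3 go.py .639 .1125 .140 -1
python3 - <<'E'
from h import *
for n,(x0,y0,x1,y1) in (("scene",(260,130,390,250)),):
    s=cams.snapshot(n); cv2.imwrite(f"pics/{n}5.png",cv2.resize(s["img"][y0:y1,x0:x1,::-1],None,fx=5,fy=5,interpolation=cv2.INTER_CUBIC))
E
```

```text
t 10.0 pos [0.6386 0.1121 0.1396] F [ 0.5532 -0.1295 -1.4508] w 0.03758798900986404 q [0.0858 0.3266 1.2182 0.0011 1.598  0.1014]
shift mm [ 0.3904 -0.3788 -0.4116] rot deg [-0.0543  0.0744  0.1089]
```

View pics/scene5.png

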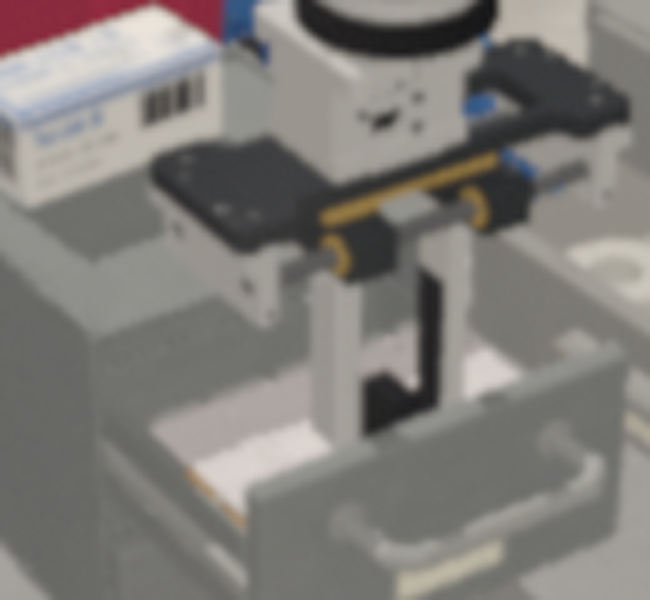

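jog_arm(
  series=[
    {"x":0,"y":0,"z":0,"rx":0,"ry":0,"rz":0},
    {"x":0,"y":0,"z":0,"rx":0,"ry":0,"rz":0},
    {"x":0,"y":0,"z":0,"rx":0,"ry":0,"rz":0},
    {"x":0,"y":0,"z":0,"rx":0,"ry":0,"rz":0},
    {"x":0,"y":0,"z":0,"rx":0,"ry":0,"rz":0},
  ],
  claw=0,
)

```text
time: 10.47
tool_pos: [0.6411, 0.1124, 0.1425]
ee_rot: [-3.14, -0.006, -0.015]
wrist_force: [0.9, 0.5, -1.4]
width: 0.0135
```

```bash
python3 go.py .639 .1125 .140 -1
```

```text
t 10.4667 pos [0.6411 0.1124 0.1425] F [ 0.93    0.458  -1.3988] w 0.013498996188625241 q [0.0859 0.3251 1.2143 0.001  1.5958 0.1011]
shift mm [-2.0928 -0.0943  2.4645] rot deg [-0.0927 -0.3559  0.1314]
```

jog_arm(
  series=[
    {"x":0,"y":-0.002,"z":-0.006,"rx":0,"ry":0,"rz":0},
    {"x":0,"y":-0.003,"z":-0.006,"rx":0,"ry":0,"rz":0},
    {"x":0,"y":-0.003,"z":-0.005,"rx":0,"ry":0,"rz":0},
    {"x":0,"y":0,"z":0,"rx":0,"ry":0,"rz":0},
  ],
)

```text
time: 10.8
tool_pos: [0.6411, 0.1192, 0.1565]
ee_rot: [3.139, -0.003, -0.016]
wrist_force: [2.1, -0.4, -1.7]
width: 0.0137
```

```bash
python3 go.py .641 .1328 .1738 -1
```

```text
t 10.8 pos [0.6411 0.1192 0.1565] F [ 2.1304 -0.4257 -1.7282] w 0.013713705983157834 q [ 0.0984  0.3265  1.1847 -0.0025  1.6281  0.1141]
shift mm [ -0.2935 -13.5112 -17.3553] rot deg [ 0.1289 -0.1477  0.0871]
```

Lid force about 1.7 N, as expected. Continue on the arc.

jog_arm(
  series=[
    {"x":0,"y":-0.004,"z":-0.006,"rx":0,"ry":0,"rz":0},
    {"x":0,"y":-0.005,"z":-0.006,"rx":0,"ry":0,"rz":0},
    {"x":0,"y":-0.005,"z":-0.005,"rx":0,"ry":0,"rz":0},
    {"x":0,"y":0,"z":0,"rx":0,"ry":0,"rz":0},
  ],
)

```text
time: 11.13
tool_pos: [0.6412, 0.1336, 0.1731]
ee_rot: [3.137, -0.001, -0.017]
wrist_force: [2.5, -0.5, -5.5]
width: 0.014
```

```bash
python3 go.py .641 .1484 .1844 -1
```

```text
t 11.1333 pos [0.6412 0.1336 0.1731] F [ 2.4807 -0.4578 -5.5225] w 0.01397319744355493 q [ 0.1215  0.3306  1.1467 -0.0048  1.6645  0.1376]
shift mm [ -0.4848 -14.7296 -11.3821] rot deg [ 0.275  -0.0306  0.0531]
```

jog_arm(
  series=[
    {"x":0,"y":-0.005,"z":-0.004,"rx":0,"ry":0,"rz":0},
    {"x":0,"y":-0.005,"z":-0.003,"rx":0,"ry":0,"rz":0},
    {"x":0,"y":-0.005,"z":-0.003,"rx":0,"ry":0,"rz":0},
    {"x":0,"y":0,"z":0,"rx":0,"ry":0,"rz":0},
  ],
)

```text
time: 11.47
tool_pos: [0.6414, 0.1487, 0.1833]
ee_rot: [3.133, 0.0, -0.018]
wrist_force: [2.3, -1.4, -5.3]
width: 0.0133
```

```bash
python3 go.py .641 .1662 .1907 -1
python3 - <<'E'
from h import *
for n,(x0,y0,x1,y1) in (("scene",(260,130,390,250)),):
    s=cams.snapshot(n); cv2.imwrite(f"pics/{n}6.png",cv2.resize(s["img"][y0:y1,x0:x1,::-1],None,fx=5,fy=5,interpolation=cv2.INTER_CUBIC))
E
```

```text
t 11.4667 pos [0.6414 0.1487 0.1833] F [ 2.2618 -1.4393 -5.2803] w 0.013261640295088674 q [ 0.1462  0.3377  1.1174 -0.0082  1.6883  0.1627]
shift mm [ -0.7184 -17.386   -7.5552] rot deg [ 0.4782  0.0237 -0.0042]
```

View pics/scene6.png

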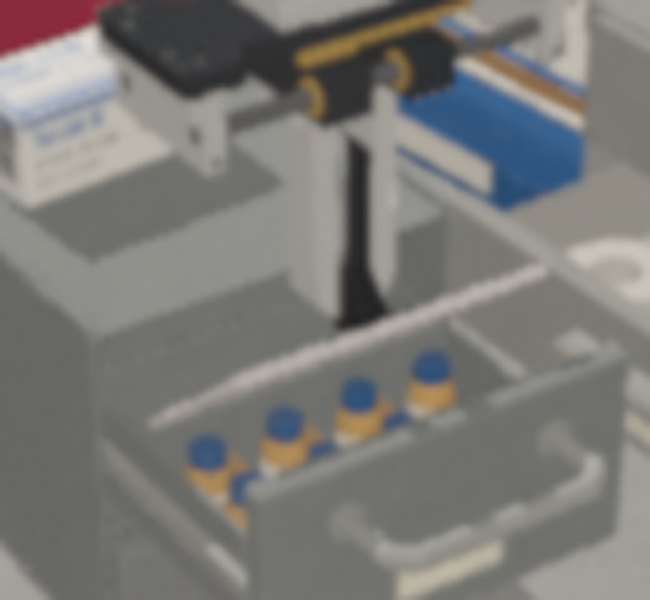

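jog_arm(
  series=[
    {"x":0,"y":-0.006,"z":-0.002,"rx":0,"ry":0,"rz":0},
    {"x":0,"y":-0.006,"z":-0.002,"rx":0,"ry":0,"rz":0},
    {"x":0,"y":-0.005,"z":-0.002,"rx":0,"ry":0,"rz":0},
    {"x":0,"y":0,"z":0,"rx":0,"ry":0,"rz":0},
  ],
)

```text
time: 11.85
tool_pos: [0.6416, 0.1637, 0.1891]
ee_rot: [3.128, 0.002, -0.021]
wrist_force: [2.6, -2.7, -5.5]
width: 0.0139
```

```bash
python3 go.py .641 .1662 .1907 -1
python3 - <<'E'
from h import *
for n,(x0,y0,x1,y1) in (("scene",(260,130,390,250)),("top",(215,155,345,275))):
    s=cams.snapshot(n); cv2.imwrite(f"pics/{n}7.png",cv2.resize(s["img"][y0:y1,x0:x1,::-1],None,fx=5,fy=5,interpolation=cv2.INTER_CUBIC))
E
```

```text
t 11.85 pos [0.6416 0.1637 0.1891] F [ 2.5985 -2.6879 -5.5325] w 0.0138518173937587 q [ 0.1711  0.3474  1.0933 -0.0129  1.7049  0.1899]
shift mm [-0.6413 -2.4268 -1.6021] rot deg [ 0.7608  0.0889 -0.177 ]
```

View pics/scene7.png

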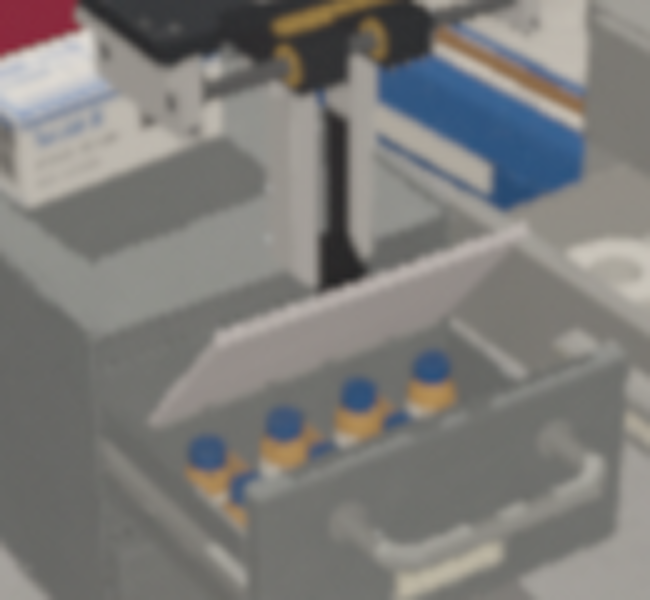

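View pics/top7.png

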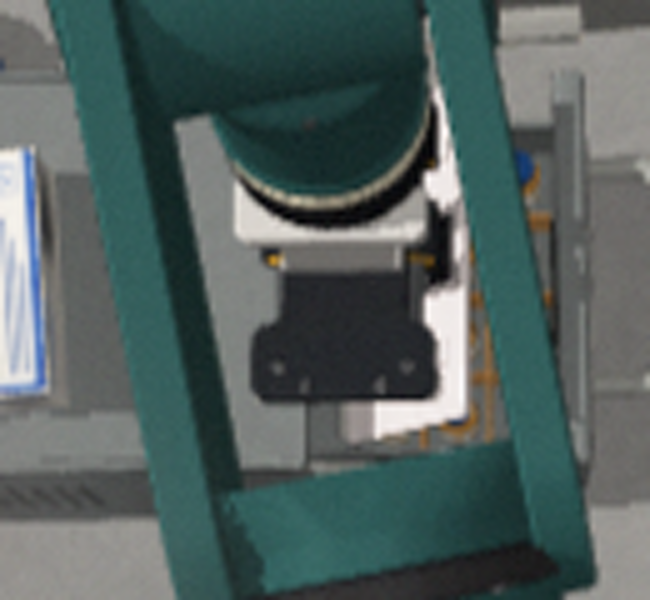

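Run:
```python
from h import *
from scipy.optimize import least_squares
s=cams.snapshot("scene")
Z=lambda a:np.array(a)/5+[260,130]-.5
obs=np.array([Z((152,425)),Z((218,335)),Z((527,228))])
yaw=np.deg2rad(89);X=np.array([np.cos(yaw),np.sin(yaw),0]);Y=np.array([-X[1],X[0],0]);K=np.array([0,0,1.])
def pts(p):
    th,hx,hy,hz=p; H=np.array([hx,hy,hz]); f=.091*(-X*np.cos(th)+K*np.sin(th))
    return np.array([H+.074*Y,H+.074*Y+f,H-.074*Y+f])
for hz in (.1285,.1315,.1335):
    r=least_squares(lambda p:(proj(s,pts([*p,hz]))-obs).ravel(),[1,.64,.181]); print(hz,np.rad2deg(r.x[0]),r.x[1:],r.fun)
for hy in (.179,.181,.1826):
    r=least_squares(lambda p:(proj(s,pts([p[0],p[1],hy,.1315]))-obs).ravel(),[1,.64]); print(hy,np.rad2deg(r.x[0]),r.x[1:],np.abs(r.fun).max())
o=robot.get_obs(); g=o["tool_pos"]+R.from_euler('xyz',o["ee_rot"]).apply([0,0,-.019])
for hy in (.179,.181,.1826):
  for off in (-.003,-.007,-.010):   # contact below grasp pt
    z=g[2]+off-.1315; y=g[1]-hy
    a=np.degrees(np.arctan2(z,-y)); z0=.1425+.019+off-.1315; a0=np.degrees(np.arctan2(z0,hy-.1124)); print(hy,off,"kin",a-a0,"radius",np.hypot(y,z),np.hypot(z0,hy-.1124))
```

```text
0.1285 53.306108803120864 [0.6461 0.184 ] [-0.0686 -0.0199 -0.1439  0.4101  0.2189 -0.4746]
0.1315 53.22373434391792 [0.6437 0.1804] [-0.2188  0.0139 -0.2122  0.4216  0.4383 -0.5656]
0.1335 53.16827278299075 [0.642 0.178] [-0.3197  0.0362 -0.258   0.4294  0.5858 -0.6267]
0.179 53.78803354403187 [0.6432] 0.5771960095293309
0.181 52.98409242462668 [0.6439] 0.5605917597721657
0.1826 52.34310149533216 [0.6444] 0.6192454186017642
0.179 -0.003 kin 56.26792171463686 radius 0.07513318951741214 0.07186487319963765
0.179 -0.007 kin 58.63310488839617 radius 0.071220383412668 0.07045963383384843
0.179 -0.01 kin 60.433366192668984 radius 0.06829240915532621 0.06953819094569542
0.181 -0.003 kin 55.36656203043446 radius 0.07556293000786102 0.07372218119399342
0.181 -0.007 kin 57.587899662769665 radius 0.07167358814626884 0.07235302343371697
0.181 -0.01 kin 59.26970664204253 radius 0.0687649138191274 0.07145600044782802
0.1826 -0.003 kin 54.63739080436643 radius 0.07594290336050981 0.07521329669679425
0.1826 -0.007 kin 56.74748935652427 radius 0.07207406896527903 0.07387178080972463
0.1826 -0.01 kin 58.33809514877219 radius 0.06918223436694457 0.07299342436137655
```

jog_arm(
  series=[
    {"x":0,"y":-0.004,"z":-0.0005,"rx":0.2,"ry":0,"rz":0},
    {"x":0,"y":-0.004,"z":-0.0005,"rx":0.2,"ry":0,"rz":0},
    {"x":0,"y":0,"z":0,"rx":0,"ry":0,"rz":0},
    {"x":0,"y":0,"z":0,"rx":0,"ry":0,"rz":0},
  ],
)

```text
time: 12.33
tool_pos: [0.6416, 0.1693, 0.1904]
ee_rot: [3.133, 0.002, -0.023]
wrist_force: [2.9, -3.2, -6.3]
width: 0.0135
```

```bash
python3 go.py .641 .1702 .1907 -1
python3 - <<'E'
from h import *
for n,(x0,y0,x1,y1) in (("scene",(260,130,390,250)),):
    s=cams.snapshot(n); cv2.imwrite(f"pics/{n}8.png",cv2.resize(s["img"][y0:y1,x0:x1,::-1],None,fx=5,fy=5,interpolation=cv2.INTER_CUBIC))
E
```

```text
t 12.3333 pos [0.6416 0.1693 0.1904] F [ 2.9031 -3.1581 -6.279 ] w 0.013453639503216866 q [ 0.1769  0.3499  1.0876 -0.0081  1.7076  0.1992]
shift mm [-0.6623 -0.836  -0.2799] rot deg [ 0.4915  0.1054 -0.3392]
```

View pics/scene8.png

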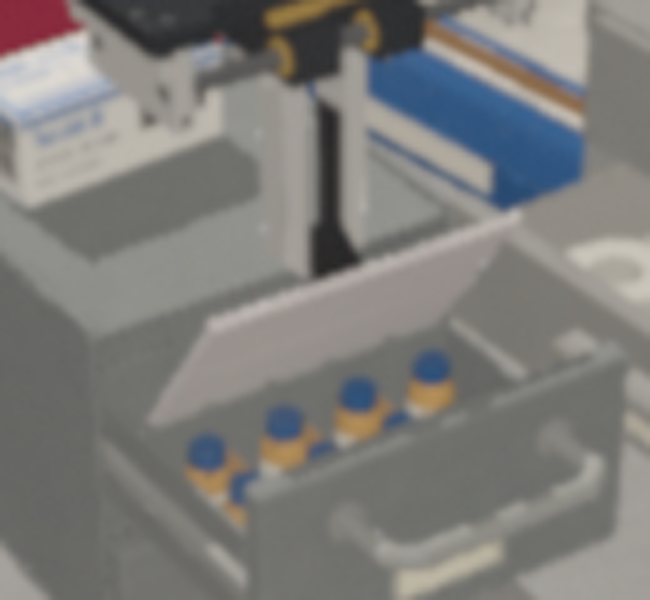

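```bash
cat > fit.py <<'E'
import sys
from h import *
from scipy.optimize import least_squares
s=cams.snapshot("scene")
Z=lambda a:np.array(a)/5+[260,130]-.5
v=[float(a) for a in sys.argv[1:]]
obs=np.array([Z(v[0:2]),Z(v[2:4]),Z(v[4:6])])
yaw=np.deg2rad(89);X=np.array([np.cos(yaw),np.sin(yaw),0]);Y=np.array([-X[1],X[0],0]);K=np.array([0,0,1.])
def pts(p,th0=0):
    th,hx,hy,hz=p; H=np.array([hx,hy,hz]); f=.091*(-X*np.cos(th)+K*np.sin(th))
    return np.array([H+.074*Y,H+.074*Y+f,H-.074*Y+f])
r=least_squares(lambda p:(proj(s,pts([*p,.1315]))-obs).ravel(),[1,.64,.181]); print(np.rad2deg(r.x[0]),r.x[1:],r.fun)
# overlays at fixed hinge
x0,y0=260,130
im=cv2.resize(s["img"][130:250,260:390,::-1],None,fx=5,fy=5,interpolation=cv2.INTER_CUBIC)
for d,c in ((54,(0,0,255)),(60,(0,200,0)),(66,(255,0,0))):
    q=((proj(s,pts([np.deg2rad(d),.6425,.181,.1315]))-[x0,y0]+.5)*5).astype(int)
    cv2.polylines(im,[q.reshape(-1,1,2)],False,c,1)
cv2.imwrite("pics/fit_%.0f.png"%(robot.get_obs()["time"]*100),im)
E
python3 fit.py 150 422 212 322 520 215; ls pics
```

```text
56.016004725022405 [0.6444 0.1827] [-0.0807 -0.0361 -0.3408  0.3583  0.4385 -0.4356]
fit_1243.png
s0z.png
s1.png
scene0.png
scene2.png
scene3.png
scene4.png
scene5.png
scene6.png
scene7.png
scene8.png
t0z.png
t1.png
top0.png
top2.png
top3.png
top7.png
```

View pics/fit_1243.png

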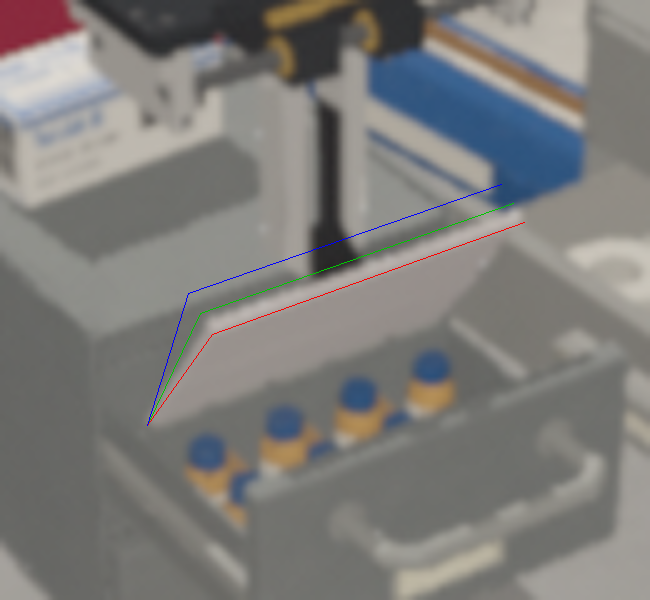

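Run:
```python
from h import *
for i in range(8): s=cams.snapshot("scene")
cv2.imwrite("pics/fin.png",s["img"][:,:,::-1])
a=cv2.imread("pics/scene5.png"); 
b=cv2.resize(s["img"][130:250,260:390,::-1],None,fx=5,fy=5,interpolation=cv2.INTER_CUBIC)
# drawer-front region shift between shut-lid picture and now
for roi in ((330,620,480,600),):
    A=cv2.cvtColor(a[440:600,260:640],6).astype(np.float32);B=cv2.cvtColor(b[440:600,260:640],6).astype(np.float32)
    print("drawer shift zoom px",cv2.phaseCorrelate(A,B,cv2.createHanningWindow(A.shape[::-1],cv2.CV_32F)))
o=robot.get_obs();print(o["time"],o["tool_pos"],o["ee_rot"],o["wrist_force"],o["width"])
```

```text
drawer shift zoom px ((-0.061009677802786655, -0.020987964464367792), 0.36926002117494744)
12.8333 [0.6417 0.1694 0.1905] [ 3.1327  0.0017 -0.0232] [ 3.4562 -2.9317 -5.5097] 0.01381072941744481
```

View pics/fin.png

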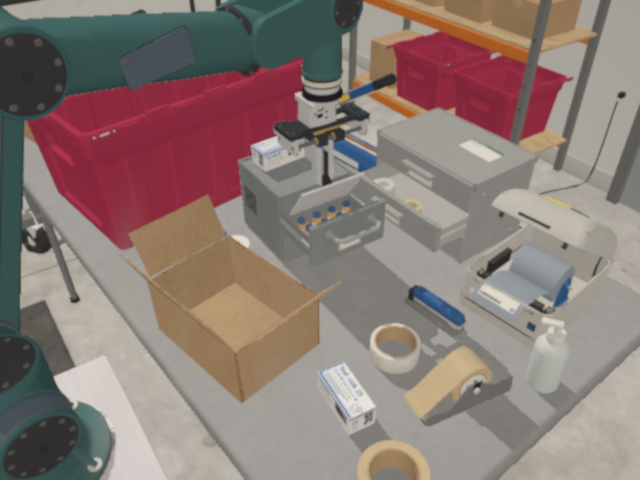

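The picture shows the upper drawer out and the lid raised in the gripper. The lower drawer is shut and the bystanders are where they were. The pose is steady and the drawer front hasn't shifted, so I'm handing in.

```bash
python3 -c "
from bench import ticket,robot
print(ticket.close_job()); print(robot.get_obs()['time'])"
```

```text
the job is handed in; nothing more can be done
None
the job is handed in; nothing more can be done
```

I pulled the upper drawer out to its stop, gripped the lid by its finger tab and swung it up to about 58°. I handed the job in at about 13 s, still holding the lid.

- **Drawer:** it moved about 109 mm. At the end the pull force rose from about 6 N to 12–15 N and a further tug did not move it, so I took that as the stop. Its front did not shift measurably in the picture while I lifted the lid.
- **Lid angle:** my two estimates disagreed a little. The camera fit gave 56–58°, and the arc worked out from the tool position gave roughly 59–62°. Both are inside 52–68°, so I left it there.
- **Hold:** the tool pose moved by only about 0.1 mm over the last 0.5 s before handing in. The wrist force was about 7 N, including about 3 N pushing the drawer inwards, below its friction of about 5 N.
- **Other things:** in the last scene picture the lower drawer was shut. Both cartons, the stapler and the paper tape looked where they started. I did not check the marker (not in that view) or the label roll (mostly hidden behind the box), but the arm never worked near them.

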